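# Clear the dry box and break its lid seal

### The job

Two small bottles were left standing on the lid of the dry box: pack both, upright, side by side into the open well at the box's right-hand end. Only then pull the lid up by its grip until its sticky seal lets go, without letting it fly wide open, and finish while still holding it ajar and still with a gap of about 25 mm under its front edge. Leave the other things on the bench where they are.

Things in the scene. Friction and masses are not known exactly. Their poses are not given: they have to be found in the camera images.
- drybox: The dry box: fixed white box, 150 mm front to back (x) x 260 mm (y), top 98 mm above the bench; lidded chamber on its left, open well at its right-hand end. Origin under its centre. Axes: x to its back (hinge side), y to its left, z up; turned up to 0.25 rad about the vertical from the robot's axes.
- well_in (a point): Centre of the floor of the open bottle well, a rectangular pocket in the box's top: inside 70 mm (x) x 40 mm (y), 18 mm deep, floor 80 mm above the bench, rim level with the shut lid's top; rims 10 mm wide at its left and right. Axes as the box's. It takes both bottles in one row along x with about 12 mm to spare in all.
- lid_grip (a point): Grip of the lid: a black upright block, 30 mm (x) x 24 mm (y), 44 mm high, on the lid near its front edge. The point is on its centre line, 26 mm above the lid's top face, 18 mm below the grip's top. It moves and tilts with the lid; axes as the box's when shut. Pinch it across its 24 mm (y) width.
- lid_hinge (a point): Middle of the lid's hinge line, which runs along y at the back top edge of the box; axes as the box's. The lid is a grey plate, 156 (x) x 200 (y) x 8 mm, its underside level with this point when shut. Then the grip point is 124 mm in front of (-x) and 34 mm above the hinge, the front edge 152 mm in front of it.
- lid (a joint): Lid angle, rad: 0 shut, grows as the front edge rises, stop at 0.45; 0.165 is a 25 mm gap under the front edge. Lid 0.3 kg. The seal holds it shut: about 14 N of upward pull at the grip is needed, it gives way with a snap, and from 0.07 on some 2 N hold the lid up. Let go, the lid drops back onto the seal.
- oil_center (a point): Centre, half-way up, of the squat brown glass bottle with a wide black cap, 62 mm tall; body 31 mm across up to 50 mm above its underside, cap 24 mm across. About 0.055 kg. Stands on the lid, in the back half, to the left or right of the grip. z up.
- dropper_center (a point): Centre, half-way up, of the slimmer white dropper bottle with a pointed nozzle, 66 mm tall; body 27 mm across up to 48 mm above its underside, nozzle 17 mm across at its foot. About 0.03 kg. Stands on the lid, in the back half, on the other side of the grip. z up.
- notebook: Bystander: closed brown spiral notebook, 210 x 152 x 13 mm, lying to the left of the box; origin under its centre.
- petri_0: Bystander: round covered dish, 61 mm across, 15 mm high, in front and to the left of the box; origin under its centre.
- pen: Bystander: pen, 142 mm long and 12 mm thick, lying to the right of the box; origin under its centre.
Not all that is in view belongs to the job. What is shaped like the part that bears dropper_center but orange is not meant.

How it is judged:
On the way, in this order (a step that is already met when the one before it is completed fails the run):
1. both bottles stand upright on the floor of the well, let go (x of oil_center in the frame of well_in between -0.035 and 0.035 m and y of oil_center in the frame of well_in between -0.02 and 0.02 m and z of oil_center in the frame of well_in between 0.025 and 0.037 m and angle between each of oil_center, dropper_center's own z axis and vertical below 0.15 rad and x of dropper_center in the frame of well_in between -0.035 and 0.035 m and y of dropper_center in the frame of well_in between -0.02 and 0.02 m and z of dropper_center in the frame of well_in between 0.027 and 0.039 m and contact force between the fingers and oil_bottle below 0.1 N and contact force between the fingers and dropper below 0.1 N), for 0.2 s.
2. the lid's seal is broken: the lid, in the fingers, is raised past 0.09 rad (value of joint lid above 0.09 rad and contact force between the fingers and lid above 0.8 N), for 0.1 s.
At the end, for the whole second after the job is handed in: The fingers hold the lid, at rest, at 0.10 to 0.265 rad (a gap of about 15 to 40 mm under the front edge), with over 0.8 N and nothing else propping it; both bottles stand upright (within 0.15 rad) on the floor of the well, let go (all of step 1 and value of joint lid between 0.1 and 0.265 rad and velocity of joint lid between -0.05 and 0.05 rad/s and contact force between the fingers and lid above 0.8 N and contact force between lid and oil_bottle below 0.1 N and contact force between lid and dropper below 0.1 N and contact force between lid and notebook below 0.1 N and contact force between lid and petri_0 below 0.1 N and contact force between lid and pen below 0.1 N); the arm keeps its last pose, push and grip.
It fails at once if the lid is raised (past 0.03 rad) before both bottles stand in the well, or one leaves it afterwards (value of joint lid above 0.03 rad and not ((x of oil_center in the frame of well_in between -0.035 and 0.035 m and y of oil_center in the frame of well_in between -0.02 and 0.02 m and z of oil_center in the frame of well_in between 0.025 and 0.037 m and angle between oil_center's own z axis and vertical below 0.15 rad) and (x of dropper_center in the frame of well_in between -0.035 and 0.035 m and y of dropper_center in the frame of well_in between -0.02 and 0.02 m and z of dropper_center in the frame of well_in between 0.027 and 0.039 m and angle between dropper_center's own z axis and vertical below 0.15 rad))).
It fails at once if the lid flies wide open (past 0.36 rad, a gap of 54 mm) (value of joint lid above 0.36 rad).
It fails at once if the notebook, round dish or pen is shifted by more than 30 mm (distance of any of notebook, petri_0, pen from where it was at the start of the episode above 0.03 m).
It also fails if it takes over 56 s, if anything falls off the work surface, if the arm or the gripper's body presses on something with over 40 N, if the wrist force passes 120 N, or if a joint passes its speed limit or range.

### The arm

A 6-joint arm with a two-finger parallel gripper is mounted at the origin on a cart in front of the work surface, level with it; the furniture and walls round the work are solid. World frame = base frame: x ahead of the robot, y to its left, z up, the work surface at z = 0. Lengths are in m, angles in rad, forces in N, time in s.
With the tool pointing down it reaches from about 0.35 to 1 m from the base axis. Payload 7.1 kg.
Tool frame: the origin (TCP) lies between the finger pads; the fingertips stand 22 mm ahead of it and the grasp point (between the pads) lies 3 mm ahead of it; z points along the fingers, y is the line along which they close (so a half turn about z gives the same grasp; the last joint's range is limited). The gripper opens to 85 mm and grips with 20 to 120 N. Pads are 22 mm wide; open, the fingers measure 114 mm over their backs; the gripper's body (76 mm by 85 mm) begins 54 mm behind the grasp point. The pads swing forward as they close: fully open they stand 13 mm farther back than shut.
Start: joints at [1.282, 0.423, 1.63, -0, 1.089, -0.019], TCP at [0.167, 0.602, 0.253] pointing down, gripper open.
Joint ranges: [-3, 3], [-0.9, 2.11], [0.09, 2.58], [-1.31, 4.45], [0.11, 2.69], [-2.54, 2.54]. Speed limits (rad/s): [2.39, 2.39, 3.01, 3.14, 3.14, 3.14].

### API

Orientations are given as a rotation vector (axis times angle).
In Python, from rig import manip gives the robot as it stands. The module is installed in compiled form; this text tells all that it offers. Calls block until the motion is done:
- manip.move_to(position, orientation): joint-space move of the TCP to a pose.
- manip.servo_line(position, orientation=None, rate=0.15): straight line of the TCP; orientation=None keeps the orientation; rate is the mean speed in m/s.
- manip.set_joints(angles): joint-space move.
- manip.command_gripper(opening, f_grip=None): finger opening in m; f_grip is the grip in N (None keeps the last); returns when the fingers have stopped.
- manip.hold(seconds).
- manip.solve_ik(position, orientation): joint angles nearest the present ones, or None.
- manip.camera(name): name is "scene" or "top" or "wrist"; returns a dict with "image" (480x640x3 uint8, red, green, blue), "fx", "fy", "cx", "cy" (pixels), "cam_to_world" (4x4, takes a point from camera to world coordinates); the wrist camera has in their place "mount" (4x4, takes a point from camera to tool coordinates, whose origin is the TCP and whose axes are the flange's). Camera axes: x right, y down, z forward; pixel columns grow to the right and rows downward; lengths in m; the calibration is good to about 2 mm. A picture is of the moment at which its call begins: read the wrist's pose just before it. There is no depth.
A pose or a line that the arm cannot do raises manip.IKError and nothing moves.
- manip.sign_off(): hands the job in; it is judged then, once.
Readings, each from a call of its own:
- manip.get_time(): time.
- manip.get_joint_positions(): joint angles.
- manip.get_joint_vel(): joint speeds.
- manip.get_tau(): joint torques, N m.
- manip.get_position(): TCP position.
- manip.get_ee_rot(): TCP orientation.
- manip.get_contact_force(): force on the tool from outside, world axes, zero at the start.
- manip.get_torque(): the same for the moment, N m.
- manip.get_width(): finger opening in m.
- manip.get_grip_force(): force on a finger pad.
Only numpy, scipy, OpenCV 4.12 (cv2) and the standard library are available. Lean on these libraries where they do the work, as an engineer would, in place of code of your own. Each camera call takes 0.05 s, during which the arm holds its last target. There are 200 camera calls.

## Working session

There is one attempt and no reset: what is moved stays moved. The work goes in short steps, each a Python script; the robot and the scene stay as the last script left them, time stands still between calls to the robot, and variables do not carry over. Pictures are saved under pics/ and viewed, at most 10 in all, crops included, and the job is handed in when it is done.

```bash
mkdir -p pics
cat > h.py <<'E'
from rig import manip as m
import numpy as np, cv2
from scipy.spatial.transform import Rotation as R
def snap(n,f):
    if n=='wrist':
        T=np.eye(4);T[:3,:3]=R.from_rotvec(m.get_ee_rot()).as_matrix();T[:3,3]=m.get_position()
        c=m.camera(n);c['cam_to_world']=T@np.array(c['mount'])
    else: c=m.camera(n)
    cv2.imwrite(f'pics/{f}.png',np.ascontiguousarray(c['image'][:,:,::-1]))
    np.savez(f'pics/{f}.npz',T=c['cam_to_world'],k=[c['fx'],c['fy'],c['cx'],c['cy']])
    return c
def w(f,u,v,z):
    d=np.load(f'pics/{f}.npz');T=d['T'];fx,fy,cx,cy=d['k']
    r=T[:3,:3]@np.array([(u-cx)/fx,(v-cy)/fy,1]);o=T[:3,3]
    return o+r*(z-o[2])/r[2]
def px(f,p):
    d=np.load(f'pics/{f}.npz');T=d['T'];fx,fy,cx,cy=d['k']
    q=T[:3,:3].T@(np.array(p)-T[:3,3]);return q[0]/q[2]*fx+cx,q[1]/q[2]*fy+cy
def down(yaw): # tool z down; tool y (closing) at angle yaw+90deg from world x
    return (R.from_euler('z',yaw)*R.from_rotvec([np.pi,0,0])).as_rotvec()
E
python3 - <<'E'
from h import *
snap('top','top0');snap('scene','sc0')
for f in('top0','sc0'):
    d=np.load(f'pics/{f}.npz');print(d['T'].round(3),d['k'])
print(m.get_ee_rot(),m.get_position(),m.get_time())
E
```

```text
[[-0.018 -0.997  0.069  0.433]
 [-1.     0.016 -0.027  0.077]
 [ 0.025 -0.069 -0.997  1.093]
 [ 0.     0.     0.     1.   ]] [461.785955   461.785955   318.08509662 247.94217763]
[[ 0.904 -0.29   0.315  0.162]
 [-0.428 -0.638  0.64  -0.7  ]
 [ 0.015 -0.713 -0.701  0.913]
 [ 0.     0.     0.     1.   ]] [578.05421437 578.05421437 327.1401377  238.96321522]
[-4.22445523e-01 -3.11283551e+00  2.15200100e-03] [0.16642428 0.60195364 0.25262114] 0.1
```

View pics/top0.png

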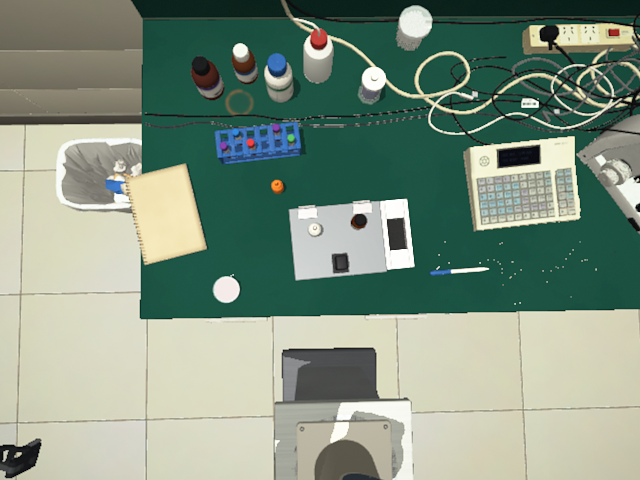

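View pics/sc0.png

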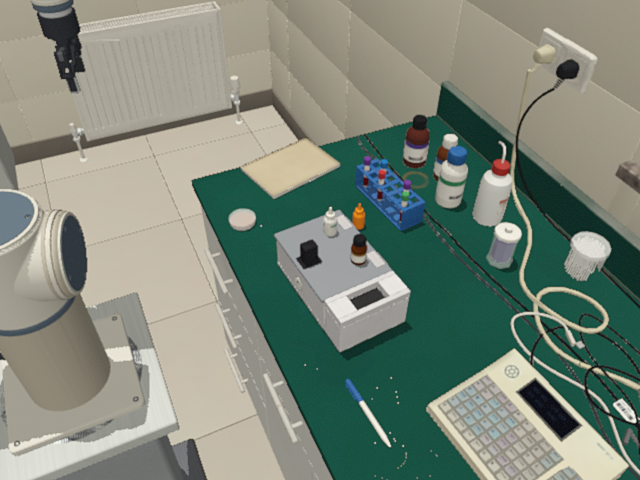

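The top view shows these candidates:
- **Dropper:** the white bottle on the lid at (315,229). The orange lookalike at (277,186) stands on the bench and is rejected.
- **Oil:** the brown, black-capped bottle on the lid at (359,221). The brown bottles at (206,78) and (243,62) are at the back of the bench and are rejected.
- **Grip:** the black block at (340,262).
- **Well:** the dark pocket at (397,234).

Next I'll move above the box for a close look.

Run:
```python
from h import *
for n,u,v,z in[('dropper',315,229,.164),('oilcap',359,221,.16),('grip',340,262,.142),('well',397.5,234,.09),('bFL',296,279,.098),('bBL',290,207,.098),('bFR',413,267,.098),('bBR',407,199,.098),('orange',277,186,.066)]:
    print(n,w('top0',u,v,z).round(3))
print(np.array(m.camera('wrist')['mount']).round(3), R.from_rotvec(m.get_ee_rot()).as_matrix().round(2))
# look from above: choose yaw nearest via start orientation
a=w('top0',350,240,.1)
p=[a[0]-.05,a[1],.42]
for y in(0,np.pi/2,np.pi,-np.pi/2):
    print(y,m.solve_ik(p,down(y)))
```

```text
dropper [0.536 0.057 0.164]
oilcap [ 0.551 -0.033  0.16 ]
grip [0.469 0.007 0.142]
well [ 0.53  -0.125  0.09 ]
bFL [0.436 0.099 0.098]
bBL [0.592 0.109 0.098]
bFR [ 0.457 -0.155  0.098]
bBR [ 0.606 -0.146  0.098]
orange [0.645 0.139 0.066]
[[ 0.    -0.961 -0.276  0.07 ]
 [ 1.    -0.     0.001 -0.   ]
 [-0.001 -0.276  0.961 -0.121]
 [ 0.     0.     0.     1.   ]] [[-0.96  0.27 -0.  ]
 [ 0.27  0.96 -0.  ]
 [ 0.   -0.   -1.  ]]
0 [-6.65426466e-02  1.70965024e-02  1.76269172e+00 -4.44089210e-16
  1.36180443e+00  1.50425368e+00]
1.5707963267948966 [-6.65426466e-02  1.70965024e-02  1.76269172e+00 -4.44089210e-16
  1.36180443e+00 -6.65426466e-02]
3.141592653589793 [-0.06654265  0.0170965   1.76269172  0.          1.36180443 -1.63733897]
-1.5707963267948966 None
```

Run:
```python
from h import *
print(m.get_time())
m.move_to([.58,-.02,.36],down(0.083))
c=snap('wrist','w1');print(m.get_time(),m.get_position(),c['fx'])
```

```text
0.15
2.8667 [ 0.57999533 -0.0192387   0.35988386] 430.3775263831846
```

View pics/w1.png

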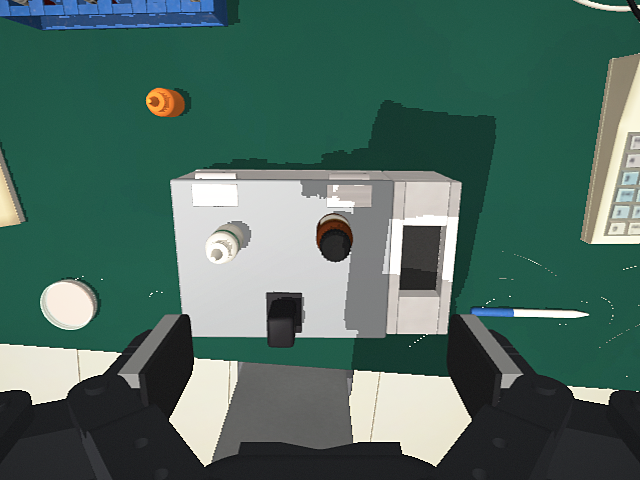

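The close view shows the white dropper with its nozzle at (216,252), the oil cap at (335,245), the grip top at (282,330) and the well at (422,258). The orange decoy is at (165,102), off the box. One enlarged crop will check the choice and give finer pixels.

Run:
```python
import cv2
i=cv2.imread('pics/w1.png')[165:355,170:470]
cv2.imwrite('pics/w1c.png',cv2.resize(i,None,fx=2.6,fy=2.6,interpolation=cv2.INTER_CUBIC))
```

```text
(no output)
```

View pics/w1c.png

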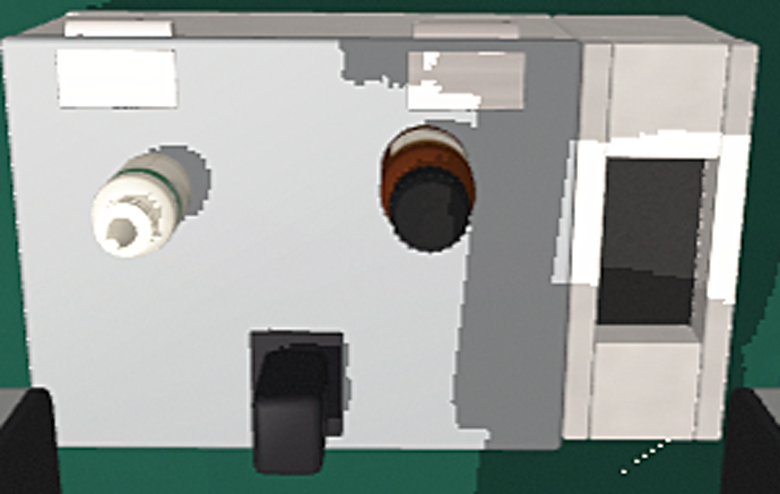

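```bash
python3 - <<'E'
from h import *
q=lambda u,v,z:w('w1',170+u/2.6,165+v/2.6,z)
P={}
for n,u,v,z in[('lBL',3,40,.098),('lBR',580,40,.098),('lFR',562,448,.098),('lFL',30,447,.098),('oBR',755,45,.098),('oFR',720,440,.098),
 ('wBL',606,157,.098),('wBR',719,158,.098),('wFR',699,342,.098),('wFL',595,342,.098),('oil',430,210,.16),('drop',121,232,.164),('gripL',256,405,.142),('gripR',325,405,.142),('gripFl',257,472,.142),('gripFr',322,472,.142)]:
    P[n]=q(u,v,z);print(n,P[n].round(4))
W=np.mean([P[k] for k in('wBL','wBR','wFR','wFL')],0);print('well',W)
for a,b in(('lBL','lBR'),('lFL','lFR'),('lBL','lFL'),('lBR','lFR'),('wBL','wBR'),('wFL','wFR'),('wBL','wFL'),('wBR','wFR'),('oBR','oFR')):
    d=P[a]-P[b];print(a,b,np.linalg.norm(d).round(4),np.arctan2(d[1],d[0]).round(3))
# scene cam cross-check reprojection
for n in('oil','drop'):print(n,px('sc0',P[n]),px('top0',P[n]))
print(px('sc0',W),px('sc0',P['wFL']),px('sc0',P['wBR']))
E
python3 - <<'E'
import cv2
i=cv2.imread('pics/sc0.png')[195:345,270:420]
cv2.imwrite('pics/sc0c.png',cv2.resize(i,None,fx=4,fy=4,interpolation=cv2.INTER_CUBIC))
E
```

```text
lBL [0.588  0.1141 0.098 ]
lBR [ 0.6047 -0.0824  0.098 ]
lFR [ 0.4507 -0.0958  0.098 ]
lFL [0.4339 0.1055 0.098 ]
oBR [ 0.608  -0.1422  0.098 ]
oFR [ 0.4592 -0.155   0.098 ]
wBL [ 0.5647 -0.0969  0.098 ]
wBR [ 0.5677 -0.1365  0.098 ]
wFR [ 0.4981 -0.1407  0.098 ]
wFL [ 0.4948 -0.1025  0.098 ]
oil [ 0.5579 -0.0333  0.16  ]
drop [0.5445 0.0577 0.164 ]
gripL [0.4807 0.0169 0.142 ]
gripR [ 0.4826 -0.006   0.142 ]
gripFl [0.4559 0.0152 0.142 ]
gripFr [ 0.4577 -0.0067  0.142 ]
well [ 0.53133838 -0.11911764  0.098     ]
lBL lBR 0.1972 1.656
lFL lFR 0.202 1.654
lBL lFL 0.1543 0.056
lBR lFR 0.1545 0.087
wBL wBR 0.0397 1.647
wFL wFR 0.0383 1.656
wBL wFL 0.0701 0.08
wBR wFR 0.0698 0.06
oBR oFR 0.1494 0.086
oil (np.float64(359.6698108864045), np.float64(237.08955914164625)) (np.float64(359.1861673678038), np.float64(217.70309881988968))
drop (np.float64(332.09583023595303), np.float64(208.00633069009794)) (np.float64(314.7579612510962), np.float64(224.66851087170792))
(np.float64(366.7394235940793), np.float64(295.2932069242157)) (np.float64(344.8522192184153), np.float64(295.325369470283)) (np.float64(388.724681495692), np.float64(295.55498016123295))
```

View pics/sc0c.png

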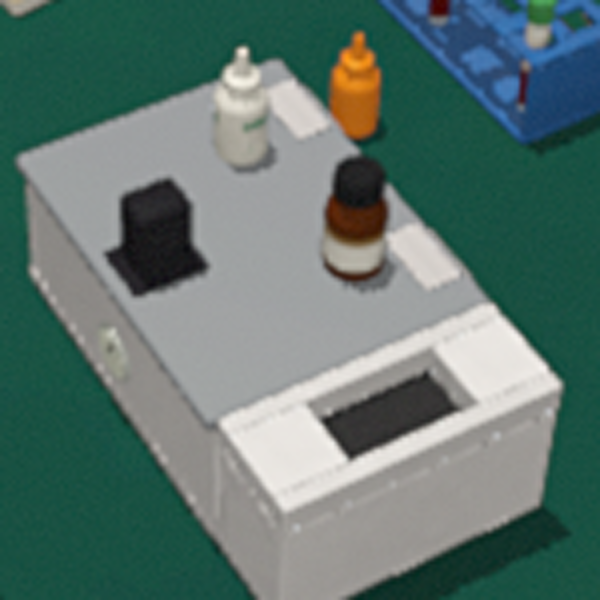

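The crop confirms the choice: white dropper tip at scene pixel (330,207), brown oil cap top at (360,237) and well centre at (367,296). These match my reprojected wrist estimates within 1–2 px, so I'll pick the oil first.

```bash
cat >> h.py <<'E'
Y=.082; O=down(Y); B=R.from_euler('z',Y).as_matrix()[:2,:2]; W=np.array([.531,-.119])
def bx(dx,dy): return W+B@np.array([dx,dy])
def pick(xy,open_=.06):
    m.command_gripper(open_,20); m.move_to([*xy,.25],O)
    m.servo_line([*xy,.140],rate=.1); m.command_gripper(0,25)
    print('grip',m.get_width(),m.get_grip_force(),m.get_time())
    m.servo_line([*xy,.25],rate=.15)
def place(xy,zend=.1225):
    m.move_to([*xy,.25],O); m.servo_line([*xy,.155],rate=.12)
    f0=np.array(m.get_contact_force())
    for z in np.arange(.148,zend-.001,-.004):
        z=max(z,zend); m.servo_line([*xy,z],rate=.04)
        f=np.array(m.get_contact_force())-f0
        if np.linalg.norm(f)>2: print('contact',z,f.round(2))
        if f[2]>5 or np.linalg.norm(f)>8: break
    print('at',m.get_position(),m.get_width(),m.get_time())
    return z
E
python3 - <<'E'
from h import *
pick([.558,-.033])
print(m.get_width())
m.move_to([*bx(.0165,0),.25],O);snap('wrist','w2');snap('scene','sc2')
print(bx(.0165,0),m.get_time(),m.get_contact_force())
E
```

```text
grip 0.030174507085960738 25.567536056041718 5.3833
0.0304112604101938
[ 0.54744456 -0.11764852] 6.8 [-0.36977258 -0.12357481 -0.87589021]
```

View pics/w2.png

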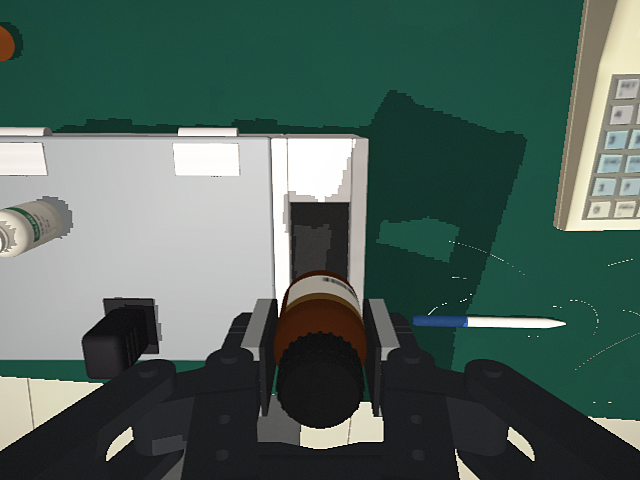

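The oil is held centred, with its cap at about (320,385). The well's back rim runs from (291,203) to (350,203). I'll check the bottle's offset in the grip and the well position from this image.

Run:
```python
from h import *
p=np.array(m.get_position())[:2]
c=w('w2',320,385,.27)[:2]; print('bottle rel TCP (box axes)',B.T@(c-p))
for u,v in((291,203),(350,203)): print('back rim corner rel W',B.T@(w('w2',u,v,.098)[:2]-W))
```

```text
bottle rel TCP (box axes) [ 0.00182525 -0.00168438]
back rim corner rel W [0.03496663 0.01765327]
back rim corner rel W [ 0.03490392 -0.02009424]
```

Run:
```python
from h import *
xy=bx(.0155,0)
place(xy)
m.command_gripper(.045); print(m.get_width(),m.get_time())
m.servo_line([*xy,.25],rate=.15)
pick([.5445,.058],.055)
m.move_to([*bx(-.0185,0),.25],O);snap('wrist','w3');snap('scene','sc3');print(m.get_time())
```

```text
at [ 0.54622567 -0.11767058  0.12370391] 0.02990399090804959 9.8167
0.04509852219441168 10.1083
grip 0.025896176502103668 25.90263158082962 13.7083
15.45
```

View pics/w3.png

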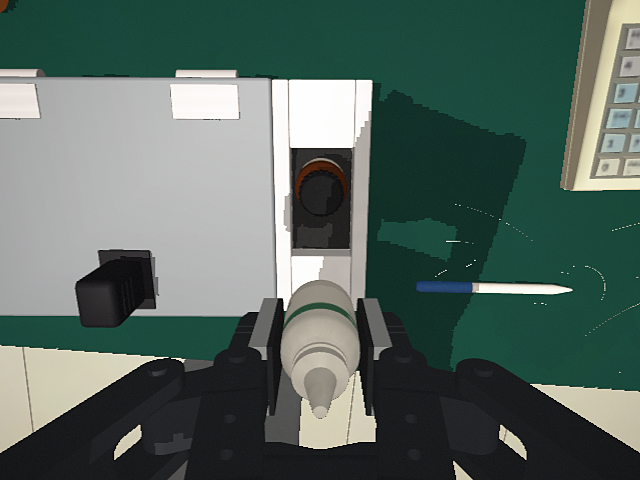

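The oil stands in the well with its cap at (321,193). The dropper is held with its tip at (320,411).

Run:
```python
from h import *
p=np.array(m.get_position())[:2]
t=B.T@(w('w3',320,411,.274)[:2]-p); print('dropper rel TCP',t)
print('oil in well',B.T@(w('w3',321,193,.142)[:2]-W))
for u,v in((291,149),(350,149),(290,254),(351,253)): print('rim',B.T@(w('w3',u,v,.098)[:2]-W))
xy=bx(-.0185-t[0],0)
place(xy)
m.command_gripper(.042); print(m.get_width(),m.get_time())
m.servo_line([*xy,.25],rate=.15)
m.move_to([.54,-.09,.26],O)
snap('wrist','w4');snap('scene','sc4')
a=cv2.imread('pics/w4.png');b=cv2.resize(cv2.imread('pics/sc4.png')[195:345,270:420],(480,480))
cv2.imwrite('pics/j4.png',cv2.resize(np.hstack([a,b]),(800,343)));print(m.get_time())
```

```text
dropper rel TCP [-0.00377314 -0.00117727]
oil in well [ 0.01444909 -0.00021623]
rim [0.0347502  0.01836486]
rim [ 0.03473648 -0.01820614]
rim [-0.03341327  0.02032431]
rim [-0.03271266 -0.02014092]
at [ 0.51615173 -0.12015881  0.12372976] 0.026079864956315753 18.4667
0.04209609164137406 18.7667
20.1417
```

View pics/j4.png

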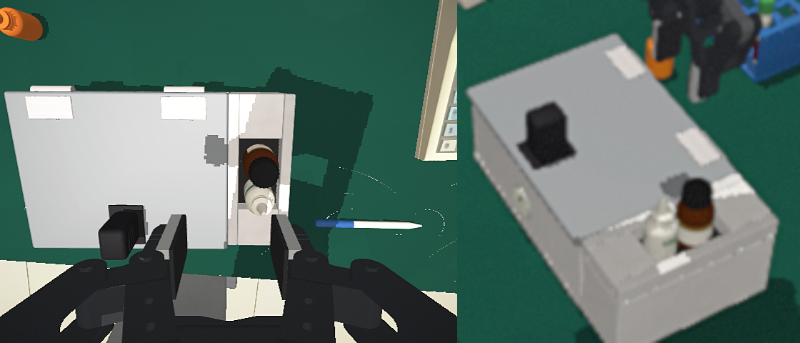

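Both bottles stand upright in the well (scene inset, dropper in front, oil behind). Now the lid grip.

```bash
cat > lid.py <<'E'
from h import *
G=np.array([.471,.006]); ex=np.r_[B[:,0],0]; ey=np.r_[B[:,1],0]
H=np.r_[G,.124]+.124*ex-np.array([0,0,.034])
tcp0=np.r_[G,.127]
def pose(th):
    Q=R.from_rotvec(th*ey)
    return H+Q.apply(tcp0-H),(Q*R.from_rotvec(O)).as_rotvec()
def ang(): # lid angle from TCP height
    r=tcp0-H; a=np.array(m.get_position())-H
    return np.arctan2(a[2],-a@ex)-np.arctan2(r[2],-r@ex)
E
python3 - <<'E'
from lid import *
m.command_gripper(.05); m.move_to([*G,.24],O); m.servo_line([*G,.16],rate=.1)
f0=np.array(m.get_contact_force())
m.servo_line(tcp0,rate=.06); print('down',np.array(m.get_contact_force())-f0)
m.command_gripper(0,80); m.hold(.2)
print(m.get_width(),m.get_grip_force(),m.get_contact_force(),m.get_position(),m.get_time())
snap('wrist','w5')
if abs(m.get_width()-.024)<.004:
    for th in(.01,.02,.03,.045):
        p,o=pose(th); m.servo_line(p,o,rate=.02)
        print(th,round(ang(),4),np.round(m.get_contact_force(),1),m.get_time())
E
```

```text
down [ 0.36132852 -0.91703826  0.72994479]
0.023456630984634384 78.14331650733948 [-0.56055166  5.08797395  5.52949449] [0.47120936 0.0064686  0.12752241] 23.1417
0.01 0.0089 [-0.3  5.4 -3.4] 23.4417
0.02 0.017 [-0.3  5.  -5.9] 23.6917
0.03 0.0287 [ 0.1  5.3 -2.8] 23.9417
0.045 0.0479 [-1.3  4.6  4.4] 24.1917
```

Run:
```python
from lid import *
for th in(.07,.1,.13,.165):
    p,o=pose(th); m.servo_line(p,o,rate=.03)
    print(th,round(ang(),4),np.round(m.get_contact_force(),1),m.get_width(),m.get_time())
m.hold(.5)
print(ang(),m.get_contact_force(),m.get_grip_force(),np.abs(m.get_joint_vel()).max())
snap('scene','sc6');snap('wrist','w6')
a=cv2.imread('pics/w6.png');b=cv2.resize(cv2.imread('pics/sc6.png')[180:360,260:440],(480,480))
cv2.imwrite('pics/j6.png',cv2.resize(np.hstack([a,b]),(800,343)))
```

```text
0.07 0.0718 [-0.3  5.4  1.4] 0.023050555888428945 24.45
0.1 0.1012 [-0.2  4.3  1.1] 0.022766996189651067 24.7333
0.13 0.131 [-0.9  4.9  0.1] 0.02349097464261595 25.0167
0.165 0.1658 [ 0.2  5.3 -0.2] 0.023022419490850415 25.3167
0.16566437135931072 [-1.29530007  5.49317902 -1.30568185] 80.8908462524414 0.0013575367941641664
```

View pics/j6.png

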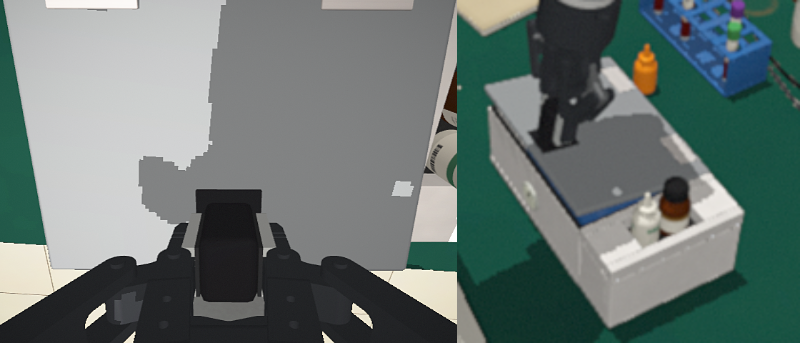

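The lid is ajar, with a blue gap visible under its right and front edge at scene crop (580,218), held in the fingers, and both bottles stand. I'll do a quick check that the grip didn't slip on the lid, comparing the front-right top corner at about scene pixel (323,292).

Run:
```python
from lid import *
for th in(0,.1,.165,.265):
    Q=R.from_rotvec(th*ey)
    # right edge: 100 mm from lid centre (grip y taken as lid centre)
    print(th,[np.round(px('sc6',H+Q.apply(-.152*ex+s*.1*ey+np.array([0,0,z]))),1) for s in(-1,1) for z in(0,.008)],
     [np.round(px('w6',H+Q.apply(-.152*ex+s*.1*ey+np.array([0,0,.008]))),1) for s in(-1,1)])
i=cv2.imread('pics/sc6.png')[200:320,270:390]
cv2.imwrite('pics/c6.png',cv2.resize(i,(600,600),interpolation=cv2.INTER_CUBIC))
```

```text
0 [array([321.8, 303.3]), array([321.8, 300.5]), array([273.1, 236.5]), array([272.9, 233.7])] [array([540.7, 344.2]), array([100.2, 343.8])]
0.1 [array([322.2, 297.8]), array([322.6, 294.8]), array([273.1, 231. ]), array([273.2, 228. ])] [array([558.1, 364.2]), array([ 82.8, 363.7])]
0.165 [array([322.9, 294.1]), array([323.6, 290.9]), array([273.4, 227.2]), array([273.8, 224.1])] [array([571.4, 377.3]), array([ 69.5, 376.7])]
0.265 [array([324.5, 288. ]), array([325.6, 284.7]), array([274.5, 221.3]), array([275.3, 218. ])] [array([595.4, 397.3]), array([ 45.5, 396.6])]
```

View pics/c6.png

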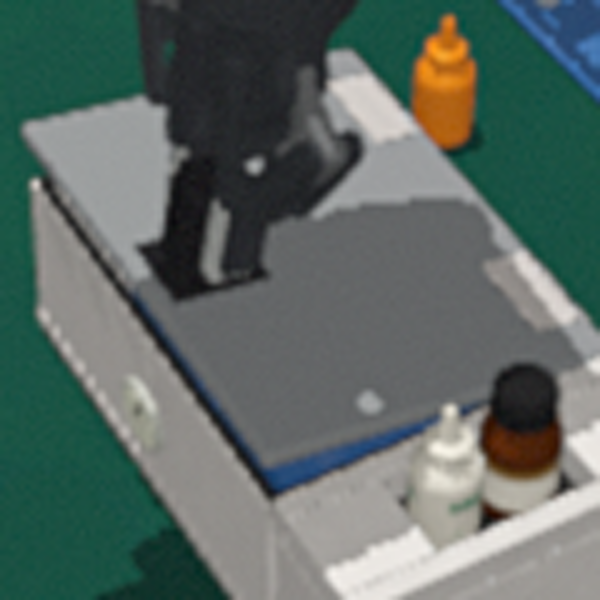

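The lid corners in both views fit an angle of about 0.15–0.165 rad, so the grip didn't slip. I'll hand the job in.

```bash
python3 -c "
from rig import manip as m
print(m.get_time(),m.get_width(),m.get_grip_force());print(m.sign_off())"
```

```text
25.9167 0.023138436164484202 80.89099645614624
the job is handed in; nothing more can be done
None
```

I handed the job in at about 26 s: both bottles stand upright side by side in the well, the seal is broken, and the gripper is holding the lid ajar at about 0.16 rad (a gap of roughly 25 mm); no verdict came back from the hand-in.

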